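# Swing the blood filter over the drip tray and lock its arm with the index pin

## Robot

A 6-joint arm with a two-finger parallel gripper is mounted at the origin on the work surface. World frame = base frame: x ahead of the robot, y to its left, z up, the work surface at z = 0. Lengths are in m, angles in rad, forces in N, time in s.
With the tool pointing down it reaches from about 0.325 to 0.85 m from the base axis. Payload 15.5 kg.
Tool frame: the origin (TCP) lies on the front face of the gripper's body, between the roots of the fingers; the fingertips stand 78 mm ahead of it and the grasp point (between the pads) lies 60 mm ahead of it; z points along the fingers, y is the line along which they close (so a half turn about z gives the same grasp; the last joint's range is limited). The gripper opens to 91 mm and grips with 3 to 60 N. Pads are 32 mm wide; open, the fingers measure 118 mm over their backs; the gripper's body (76 mm by 178 mm) begins 60 mm behind the grasp point.
Start: joints at [-1.256, 0.494, 1.345, -0, 1.302, -0.096], TCP at [0.25, -0.573, 0.292] pointing down, gripper open.
Joint ranges: [-2.91, 2.91], [-0.82, 2.16], [0.22, 2.67], [-1.22, 4.37], [0.12, 2.79], [-3.08, 3.08]. Speed limits (rad/s): [1.89, 1.89, 2.57, 3.01, 3.01, 3.01].

## Interface

Orientations are given as a rotation vector (axis times angle).
In Python, from plant import r, snapshot, finder gives the robot as it stands. The module is installed in compiled form; this text tells all that it offers.
- The arm moves only by the tool send_rows, never from a script. Its argument "series" is one flat list of numbers, 6 for each row, row after row: the shift along the tool's x, y, z in m, then the turn, a rotation vector about the tool's x, y, z in rad. In form: [x, y, z, wx, wy, wz, x, y, z, wx, wy, wz, ...]. A call has 1 to 10 rows; each row is the pose to reach, as a shift and turn from the pose commanded when the call began, along the tool's axes at that moment; what a row does not reach only later rows make up. A row lasts 1/8 s, in which the tool goes at most 62.5 mm and 10.7 degrees, less where a joint would pass 70% of its speed; a pose out of reach is approached as far as the arm can. A call with a gripper value outside its range is refused whole. "gripper" is the closure in counts, from 0 (fully open) to 255 (shut), set as the call begins (left out, the last holds). The fingers move at their own pace and stop on an object; "grip_force" is the grip in N (left out, the last holds). Time passes only in rows, so rows that repeat a pose let the fingers close. It gives the time, the measured TCP pose, the force, the opening and the grip force at its end, in the units of the state.
- r.observe(): the state, without advancing time (a new reading comes with each control period).
- snapshot(name): name is "scene" or "side" or "wrist"; returns a dict with "pixels" (420x560x3 uint8, red, green, blue), "vertical_fov" (degrees; the focal length in pixels is half the picture's height over the tangent of half this angle, whatever the lens; pixels are square), "cx", "cy" (the principal point, pixels), "world_from_camera" (4x4, takes a point from camera to world coordinates). Camera axes: x right, y down, z forward; pixel columns grow to the right and rows downward; lengths in m; the calibration is good to about 2 mm. A picture is of the moment at which its call begins. There is no depth.
- r.finish_job(): hands the job in; it is judged then, once.
Trained networks look in the newest picture that a camera, given by its name, has taken for a name from the list of things; names that differ only in an ending like _2 or _b are one class to them, and where a whole thing is asked for, a point or a joint stands for the part that bears it (a point fixed in the world has none). Each returns a list of dicts, best first, with "score" (0 to 1); they miss things now and then, are a little off and sometimes report something else, mostly with a low value. They report only what shows in the picture. A call takes as long as a camera call. They do not tell look-alikes from the thing itself.
- finder.silhouettes(camera, name): "mask" (420x560 bool, what is visible of it) and "rect" ([left, top, right, bottom] in pixels, round what is visible of it).
The state is a dict: "time_s": time; "joint_positions": joint angles; "joint_vel": joint speeds; "tau": joint torques, N m; "tool_pos": TCP position; "tcp_rot": TCP orientation; "ft_force": force on the tool from outside, world axes, zero at the start; "torque": the same for the moment, N m; "gripper_width": finger opening in m; "grasp_force": force on a finger pad.
Only numpy, scipy, OpenCV 4.12 (cv2) and the standard library are available. Lean on these libraries where they do the work, as an engineer would, in place of code of your own. Each camera call takes 0.05 s, during which the arm holds its last target. There are 200 camera calls.

## Task

Get the blood filter ready for priming: push the stand's swing arm round until the filter hangs over the white drip tray and the hole in the arm lines up with the index-disc hole on that side, then take the red-handled index pin out of the pin block and drop it fully home through both holes so that the arm is locked there. Push on the steel arm, do not press on the filter itself, and leave the other things on the bench where they are.

Things in the scene. Friction and masses are not known exactly. Their poses are not given: they have to be found in the camera images.
- stand: The fixed bench stand of the filter, origin on its vertical pivot axis at table level; x axis to the stand's back, y to its left. Navy-blue base plate 280 x 200 x 12 mm, pedestal of 80 mm diameter, and on it a round aluminium index disc (188 mm diameter, underside 62 mm and top 78 mm above the table, dark graduations at its rim) on which the collar of the swing arm turns.
- pivot (a point): Centre of the collar of the swing arm, on the pivot axis, level with the arm's top face (94 mm above the table). A low brass cap, 48 mm in diameter, rises 6 mm above it.
- base_hole_right (a point): Mouth (centre, at the disc's top, 78 mm above the table) of the index disc's right-hand hole, 17 mm in diameter, right through the 16 mm disc and open below, 68 mm from the pivot axis. The arm's hole lies exactly over it when joint swing_arm is +0.75.
- base_hole_left (a point): The same for the left-hand hole; the arm's hole lies exactly over it when joint swing_arm is -0.75.
- swing_arm (a joint): Angle of the steel swing arm about the pivot axis, rad: 0 when it points along the stand's -x axis (roughly to the robot), growing anticlockwise seen from above (+ swings its end to the stand's right, -y). Limits -1.15 and 1.15. Steady friction of 0.25 N m (a push of 2 to 3 N at point bar_mid) and slight damping: it stays where it is left.
- bar_mid (a point): Middle of the bare bar of the swing arm, 135 mm from the pivot axis. The arm is level, 14 mm thick, underside 80 mm and top 94 mm above the table: a collar of 84 mm diameter, a lug 50 mm wide from 40 to 96 mm out with the hole, then this bar, 26 mm wide, bare from 96 to 177 mm out (the place to push its side; nothing above it, 60 mm free below), then the filter's black clamp.
- collar_hole (a point): Mouth (centre, at the arm's top, 94 mm above the table) of the hole through the swing arm's lug, 17 mm in diameter, 14 mm deep, 68 mm from the pivot axis. Between arm and disc is a gap of 2 mm.
- filter: The blood filter at the end of the swing arm, turning with it; origin on its vertical axis (215 mm from the pivot axis) at table level. A clear round housing with white pleats and red caps, 68 mm in diameter, 76 mm over its black clamp, from 26 to 124 mm above the table. It can turn stiffly in its clamp. Not to be pressed on.
- drip_tray_mid (a point): Middle of the floor of the white plastic drip tray, 110 x 110 x 18 mm, standing fixed on the table at one of the two stations: the filter is exactly over it when the arm stands at the index hole of that side. At the other station is a steel instrument tray of the same size with two clamps in it.
- pin_grip (a point): Centre, half-way up, of the index pin's handle, where it is grasped: a red upright cylinder of 26 mm diameter and 46 mm height. Below it a dark shoulder disc (30 mm diameter, 6 mm thick, its underside 29 mm below this point). The pin stands upright in one of the two holes of the pin block; when it is fully home, here or in the arm, the shoulder lies on the top face.
- pin_tip (a point): The nose of the index pin, its lowest point, 75 mm below point pin_grip. The steel shank is 14 mm in diameter and 46 mm long from shoulder to nose; its last 14 mm taper to 5 mm. Whole pin 98 mm, 0.1 to 0.2 kg. Fully home in the arm, the nose is 48 mm above the table, below the disc.
- pin_block: White plastic block 150 x 60 x 55 mm fixed on the table, origin at the centre of its underside, x axis along its length, with two holes of 17 mm diameter, 50 mm deep, 40 mm either side of its centre along x. One holds the index pin, the other a yellow-handled driver.
- driver_grip (a point): Centre of the yellow handle (with a black band) of a driver of the same size and shape as the index pin. It stays in its hole.
- media_bottle: Capped amber bottle, 86 mm diameter, 190 mm tall, origin at the centre of its underside.
- beaker: Glass beaker, 72 mm diameter, 95 mm tall, origin at the centre of its underside.
- hemostat: Blue clamp lying on the table, 140 mm long, 8 mm thick, origin near its middle.
- red_bin: Open red bin, 90 x 120 x 60 mm, origin at the centre of its underside.
- swab_carton: White and blue carton, 90 x 130 x 60 mm, origin at the centre of its underside.
- specimen_jar: White jar with a blue lid, 64 mm diameter, 85 mm tall, origin at the centre of its underside.
Mind the look-alikes: they are no part of the job. Of the things like the part that bears pin_grip, leave any that is blue, purple or turquoise; of the rest the smaller one is meant.

How it is judged:
On the way, in this order (a step that is already met when the one before it is completed fails the run):
1. the filter has been swung over the white drip tray (horizontal distance between filter and drip_tray_mid below 0.03 m), for 0.2 s.
2. the index pin is home through the arm and the index disc (horizontal distance between filter and drip_tray_mid below 0.03 m and horizontal distance between pin_tip and collar_hole below 0.007 m and height (world z) of pin_tip between 0.04 and 0.052 m and angle between pin_tip's own z axis and vertical below 0.12 rad), for 0.2 s.
At the end, for the whole second after the job is handed in: The filter's axis is within 30 mm of the middle of the white drip tray, and the index pin stands upright (within 0.12 rad) in the arm's hole (nose within 7 mm of its axis), pushed home through the index disc below with its shoulder no more than 4 mm above the arm, and is released (all of step 2); the robot touches nothing.
It fails at once if the filter was pressed on with more than 8 N (contact force between filter and anything else above 8 N).
It fails at once if another thing on the bench was shifted by more than 40 mm (distance of any of driver_grip, media_bottle, beaker, hemostat, red_bin, swab_carton, specimen_jar from where it was at the start of the episode above 0.04 m).
It also fails if it takes over 64 s, if anything falls off the work surface, if the arm or the gripper's body presses on something with over 40 N, if the wrist force passes 120 N, or if a joint passes its speed limit or range.

## Working session

There is one attempt and no reset: what is moved stays moved. The work goes in short steps, Python scripts to look and compute and a tool call to move; the robot and the scene stay as the last step left them, time stands still between calls to the robot, and variables do not carry over. Pictures are saved under pics/ and viewed, at most 10 in all, crops included, and the job is handed in when it is done.

Besides the shell and the picture viewer there is one more tool, called after "Request:" by a JSON object that holds its "op" and its "data". send_rows: Moves the arm, as the interface text tells. Its arguments: {"type":"object","properties":{"series":{"type":"array","items":{"type":"number"}},"gripper":{"type":"number"},"grip_force":{"type":"number"}},"required":["series"]}

```bash
mkdir -p pics
cat > h.py <<'E'
import numpy as np, cv2
from scipy.spatial.transform import Rotation as R
from plant import r, snapshot, finder
def cam(s):
    f=210/np.tan(np.radians(s["vertical_fov"])/2); return f,s["cx"],s["cy"],np.array(s["world_from_camera"])
def pix2w(s,u,v,z):
    f,cx,cy,T=cam(s); d=T[:3,:3]@np.array([(u-cx)/f,(v-cy)/f,1]); o=T[:3,3]
    return o+d*(z-o[2])/d[2]
def w2pix(s,p):
    f,cx,cy,T=cam(s); c=T[:3,:3].T@(np.array(p)-T[:3,3]); return np.array([cx+f*c[0]/c[2],cy+f*c[1]/c[2]])
def save(s,n): cv2.imwrite("pics/"+n,s["pixels"][:,:,::-1])
E
python3 - <<'E'
from h import *
o=r.observe(); print(o["tool_pos"],o["tcp_rot"],o["time_s"],o["gripper_width"])
ims=[]
for c in ["scene","side"]:
    s=snapshot(c); save(s,c+"0.png"); f,cx,cy,T=cam(s); print(c,f,cx,cy,T.round(3).tolist())
    for n in ["pin_grip","driver_grip","pin_block","drip_tray_mid","filter","swing_arm","stand"]:
        for d in finder.silhouettes(c,n)[:4]:
            m=d["mask"]; vv,uu=np.nonzero(m)
            print(c,n,round(d["score"],2),np.round(d["rect"]),uu.mean().round(1),vv.mean().round(1),s["pixels"][m].mean(0).round())
E
```

```text
[ 0.24950916 -0.57273176  0.2916235 ] [-3.07434591e+00 -6.40521253e-01  2.04025951e-04] 0.0 0.0914606385146839
scene 453.84418084379575 286.1597707622501 209.3275548228364 [[-0.444, 0.691, -0.571, 1.346], [0.896, 0.335, -0.292, 0.487], [-0.011, -0.641, -0.767, 1.165], [0.0, 0.0, 0.0, 1.0]]
scene pin_grip 0.75 [366. 228. 396. 284.] 380.1 256.8 [131. 124. 116.]
scene pin_grip 0.67 [402. 258. 418. 285.] 411.2 269.1 [77. 27. 25.]
scene pin_grip 0.62 [424. 233. 438. 260.] 429.9 245.2 [21. 59. 57.]
scene pin_grip 0.59 [376. 247. 388. 268.] 380.7 255.1 [87. 37. 34.]
scene driver_grip 0.49 [384. 226. 392. 242.] 385.0 233.1 [90. 74. 33.]
scene pin_block 0.59 [364. 227. 395. 282.] 380.0 256.9 [129. 122. 114.]
scene drip_tray_mid 0.69 [224. 172. 266. 200.] 244.2 186.0 [130. 128. 124.]
scene filter 0.64 [293. 163. 319. 193.] 307.3 178.2 [94. 44. 43.]
scene swing_arm 0.63 [250. 164. 318. 225.] 284.9 197.6 [95. 74. 69.]
scene stand 0.62 [212. 170. 318. 289.] 263.6 235.3 [71. 69. 77.]
side 494.9469887133035 272.87316304713045 198.38753083712203 [[-0.938, -0.185, 0.293, 0.145], [-0.346, 0.556, -0.75
[... 403 characters left out ...]
 10.]
side driver_grip 0.58 [177. 172. 337. 241.] 251.5 207.0 [88. 84. 91.]
side pin_block 0.96 [184. 284. 256. 326.] 219.0 306.4 [153. 149. 135.]
side drip_tray_mid 0.66 [295. 177. 341. 199.] 317.2 187.7 [168. 166. 157.]
side drip_tray_mid 0.65 [227. 276. 241. 302.] 234.8 290.3 [120.  97.   8.]
side filter 0.71 [175. 171. 338. 243.] 251.4 207.0 [88. 83. 90.]
side filter 0.67 [248. 134. 261. 163.] 252.4 147.8 [ 79.  89. 102.]
side filter 0.63 [306. 195. 337. 234.] 320.7 215.1 [120.  55.  49.]
side filter 0.45 [234. 178. 333. 230.] 290.3 202.7 [121.  87.  76.]
side swing_arm 0.69 [233. 180. 336. 234.] 291.2 203.2 [120.  86.  75.]
side stand 0.79 [175. 170. 337. 240.] 251.3 207.0 [88. 83. 91.]
```

View pics/scene0.png

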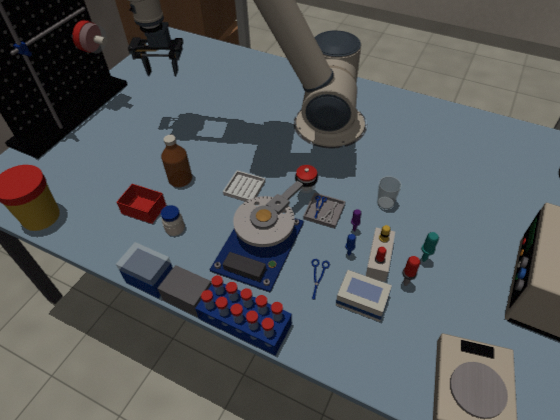

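View pics/side0.png

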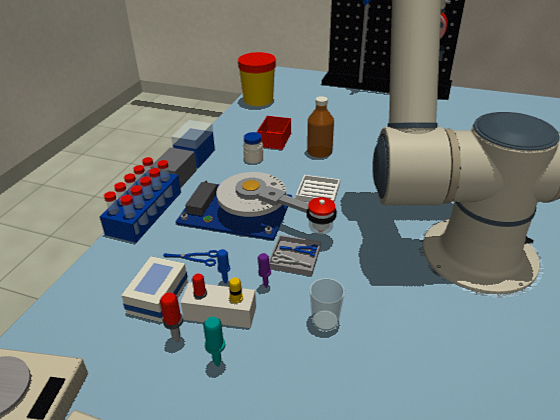

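```bash
cat >> h.py <<'E'
def tri(obs):
    A=[];b=[]
    for s,u,v in obs:
        f,cx,cy,T=cam(s); d=T[:3,:3]@np.array([(u-cx)/f,(v-cy)/f,1]); d/=np.linalg.norm(d); P=np.eye(3)-np.outer(d,d); A.append(P); b.append(P@T[:3,3])
    A=np.vstack(A); b=np.hstack(b); x=np.linalg.lstsq(A,b,rcond=None)[0]; return x.round(4), np.abs(A@x-b).max().round(4)
E
python3 - <<'E'
from h import *
sc=snapshot("scene"); sd=snapshot("side")
a=sc["pixels"][150:300,200:460]; b=sd["pixels"][165:345,150:360]
a=cv2.resize(a,(780,450),interpolation=cv2.INTER_CUBIC)
b=cv2.resize(b,(700,600),interpolation=cv2.INTER_CUBIC)
cv2.imwrite("pics/ca.png",a[:,:,::-1]); cv2.imwrite("pics/cb.png",b[:,:,::-1])
def blob(s,c,lo,hi,box):
    x0,y0,x1,y1=box; h=cv2.cvtColor(s["pixels"],cv2.COLOR_RGB2HSV); m=cv2.inRange(h,lo,hi)
    if c=="red": m=m|cv2.inRange(h,(172,lo[1],lo[2]),(180,255,255))
    k=np.zeros_like(m);k[y0:y1,x0:x1]=m[y0:y1,x0:x1]; vv,uu=np.nonzero(k); return uu.mean(),vv.mean(),len(uu),uu.min(),vv.min(),uu.max(),vv.max()
red=((0,140,50),(8,255,255)); yel=((18,130,60),(32,255,255))
P1=blob(sc,"red",*red,(370,240,395,270)); P2=blob(sd,"red",*red,(188,268,210,300)); print("pin",P1,P2,tri([(sc,*P1[:2]),(sd,*P2[:2])]))
P1=blob(sc,"y",*yel,(376,220,396,246)); P2=blob(sd,"y",*yel,(222,272,246,305)); print("drv",P1,P2,tri([(sc,*P1[:2]),(sd,*P2[:2])]))
P1=blob(sc,"y",(12,110,60),(32,255,255),(250,203,280,230)); P2=blob(sd,"y",(12,110,60),(32,255,255),(235,172,268,200)); print("cap",P1,P2,tri([(sc,*P1[:2]),(sd,*P2[:2])]),pix2w(sc,*P1[:2],.1),pix2w(sd,*P2[:2],.1))
for c,s in [("scene",sc),("side",sd)]:
    d=finder.silhouettes(c,"drip_tray_mid")[0]; vv,uu=np.nonzero(d["mask"]); print("tray",pix2w(s,uu.mean(),vv.mean(),.012))
P1=blob(sc,"red",*red,(290,160,322,190)); P2=blob(sd,"red",*red,(300,190,340,220)); print("filtercap",P1,P2,pix2w(sc,*P1[:2],.118),pix2w(sd,*P2[:2],.118))
E
```

```text
pin (np.float64(380.5660377358491), np.float64(253.81132075471697), 106, np.int64(376), np.int64(247), np.int64(385), np.int64(261)) (np.float64(198.55982905982907), np.float64(284.5683760683761), 234, np.int64(192), np.int64(274), np.int64(205), np.int64(295)) (array([0.5699, 0.3922, 0.081 ]), np.float64(0.0003))
drv (np.float64(384.6237623762376), np.float64(232.98019801980197), 101, np.int64(379), np.int64(225), np.int64(389), np.int64(241)) (np.float64(235.14462809917356), np.float64(289.91322314049586), 242, np.int64(229), np.int64(277), np.int64(242), np.int64(302)) (array([0.4909, 0.3784, 0.0779]), np.float64(0.0003))
cap (np.float64(263.1468531468532), np.float64(214.93006993006992), 143, np.int64(256), np.int64(209), np.int64(270), np.int64(221)) (np.float64(250.50666666666666), np.float64(184.91333333333333), 150, np.int64(242), np.int64(180), np.int64(259), np.int64(190)) (array([0.5996, 0.0264, 0.0949]), np.float64(0.0004)) [0.60367534 0.02920125 0.1       ] [0.59641434 0.03232662 0.1       ]
tray [ 0.45795584 -0.12967187  0.012     ]
tray [ 0.45703827 -0.13352098  0.012     ]
filtercap (np.float64(306.1035856573705), np.float64(172.71713147410358), 251, np.int64(296), np.int64(165), np.int64(316), np.int64(180)) (np.float64(321.29274611398966), np.float64(206.2357512953368), 386, np.int64(308), np.int64(197), np.int64(334), np.int64(215)) [0.40115164 0.07854075 0.118     ] [0.38529363 0.08786924 0.118     ]
```

View pics/ca.png

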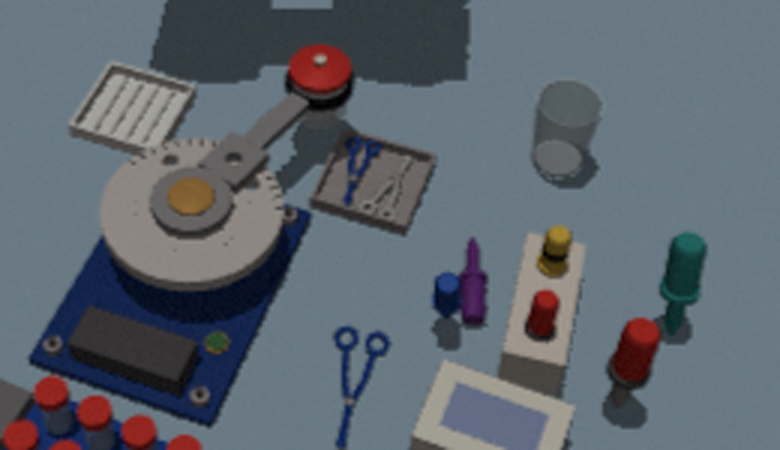

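View pics/cb.png

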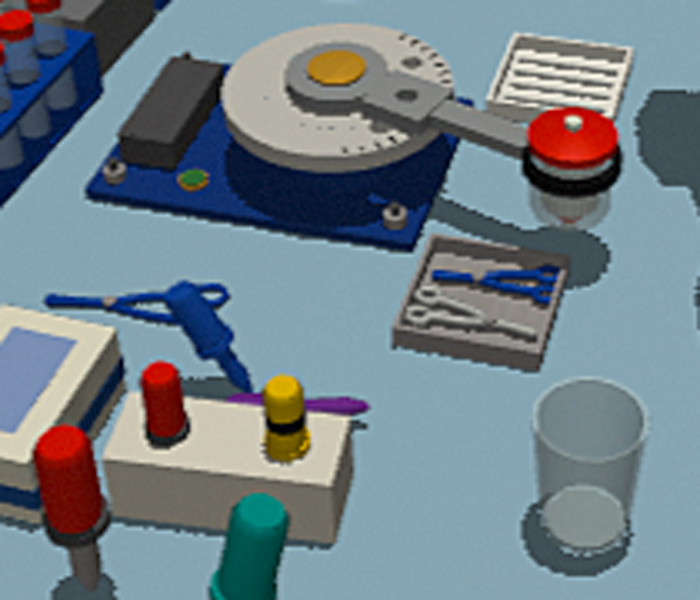

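```bash
cat >> h.py <<'E'
def go(p,ang,base=None):
    """row from current pose to TCP p, tool x axis along world angle ang (deg, mod 180), z down"""
    o=r.observe() ; p0=np.array(o["tool_pos"]); R0=R.from_rotvec(o["tcp_rot"])
    best=None
    for k in (0,180):
        a=np.radians(ang+k); x=np.array([np.cos(a),np.sin(a),0]); z=np.array([0,0,-1.]); Rt=R.from_matrix(np.c_[x,np.cross(z,x),z])
        w=(R0.inv()*Rt).as_rotvec()
        if best is None or np.linalg.norm(w)<np.linalg.norm(best): best=w
    return np.r_[R0.inv().apply(np.array(p)-p0),best].round(4).tolist()
PIV=np.array([.600,.029])
def bar(a,rad=.135): return PIV+rad*np.array([np.cos(np.radians(a)),np.sin(np.radians(a))])
E
python3 - <<'E'
from h import *
o=r.observe(); print(R.from_rotvec(o["tcp_rot"]).as_matrix().round(3), o["joint_positions"])
s=snapshot("scene")
for n in ["media_bottle"]:
    d=finder.silhouettes("scene",n)[0]; print(n,d["rect"])
    l,t,rr,b=d["rect"]; print(pix2w(s,(l+rr)/2,b-10,0))
print(bar(165.4)); print(go([.3,-.4,.36],165.4)); print(go([*bar(165.4),.26],165.4))
E
```

```text
[[ 0.917  0.399  0.   ]
 [ 0.399 -0.917 -0.   ]
 [-0.     0.    -1.   ]] [-1.25552765e+00  4.93572357e-01  1.34546691e+00  1.80661383e-06
  1.30247453e+00 -9.54944222e-02]
media_bottle [162.2, 131.7, 192.6, 189.1]
[ 0.5222345  -0.36602725  0.        ]
[0.46935926 0.06302936]
[0.1153, -0.1385, -0.0678, 0.0, 0.0, 0.6656]
[0.4555, -0.4954, 0.0322, 0.0, 0.0, 0.6656]
```

Request:
{"op": "send_rows", "data": {"series": [0.03,-0.03,-0.05,0,0,0.1,0.456,-0.495,-0.02,0,0,0.6656,0.456,-0.495,-0.02,0,0,0.6656,0.456,-0.495,-0.02,0,0,0.6656,0.456,-0.495,-0.02,0,0,0.6656,0.456,-0.495,-0.02,0,0,0.6656,0.456,-0.495,-0.02,0,0,0.6656,0.456,-0.495,-0.02,0,0,0.6656,0.456,-0.495,-0.02,0,0,0.6656,0.456,-0.495,-0.02,0,0,0.6656]}}

```text
time_s: 2.35
tool_pos: [0.4454, -0.0082, 0.3158]
tcp_rot: [3.116, -0.399, 0.002]
ft_force: [0.7, -0.7, -0.0]
gripper_width: 0.0912
grasp_force: 0.0
```

Request:
{"op": "send_rows", "data": {"series": [0,0,0,0,0,0,0,0,0,0,0,0]}}

```text
time_s: 2.6
tool_pos: [0.4448, -0.0103, 0.3156]
tcp_rot: [3.116, -0.397, -0.0]
ft_force: [-0.2, 0.3, -0.5]
gripper_width: 0.0911
grasp_force: 0.0
```

Run:
```python
from h import *
s=snapshot("wrist"); save(s,"w1.png"); o=r.observe(); print(o["tool_pos"],o["time_s"]); f,cx,cy,T=cam(s); print(f,T.round(3).tolist())
print(w2pix(s,[*PIV,.1]),w2pix(s,[*bar(165.4),.094]),w2pix(s,[*bar(165.4,.215),.124]),w2pix(s,[*bar(165.4,.068),.094]),w2pix(s,[.4575,-.1315,.01]))
print(go([*bar(165.4),.26],165.4))
```

```text
[ 0.44474977 -0.01093383  0.31566666] 2.65
323.4226200958924 [[-0.252, -0.926, -0.283, 0.525], [-0.968, 0.241, 0.073, -0.031], [0.0, 0.292, -0.956, 0.41], [0.0, 0.0, 0.0, 1.0]]
[191.54149413  39.29870151] [203.90571574 189.8154025 ] [202.63344047 275.97628373] [198.99855551 120.63598433] [374.46245195 143.36214543]
[0.0051, -0.0778, 0.0556, 0.0003, -0.0001, -0.0005]
```

View pics/w1.png

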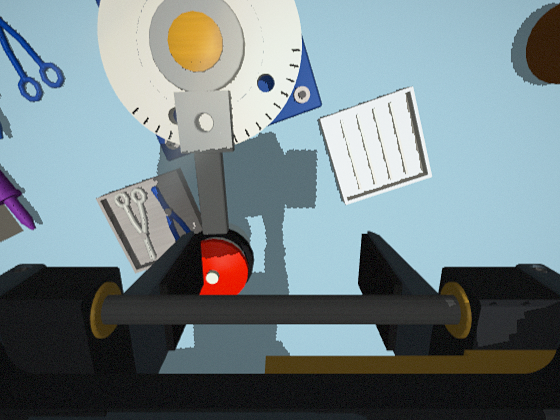

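Run:
```python
from h import *
s=snapshot("wrist")
h=cv2.cvtColor(s["pixels"],cv2.COLOR_RGB2HSV)
m=cv2.inRange(h,(10,120,60),(32,255,255)); m[100:]=0; vv,uu=np.nonzero(m); c=uu.mean(),vv.mean()
piv=pix2w(s,*c,.1)[:2]; print("cap",c,piv)
for n,u,v,z in [("collar",204,122,.094),("base_right",265.5,83,.078),("tray",374.5,146,.008),("filtertop",212,278,.124),("bar",212,190,.094)]:
    p=pix2w(s,u,v,z)[:2]; d=p-piv; print(n,p.round(4),np.hypot(*d).round(4),(np.degrees(np.arctan2(d[1],d[0]))%360).round(1))
```

```text
cap (np.float64(193.9129586260734), np.float64(41.21272443403591)) [0.59807052 0.02661647]
collar [0.5318 0.0412] 0.0678 167.6
base_right [ 0.5516 -0.0237] 0.0685 227.3
tray [ 0.4537 -0.1322] 0.2146 227.7
filtertop [0.3875 0.0744] 0.2159 167.2
bar [0.4672 0.0546] 0.1339 168.0
```

```bash
sed -i 's/^PIV=.*/PIV=np.array([.5980,.0266])/' h.py
python3 - <<'E'
from h import *
print(go([*bar(167.6),.22],167.6),go([*bar(167.6),.15],167.6))
E
```

```text
[0.0038, -0.0701, 0.0957, 0.0002, -0.0001, -0.0399] [0.0038, -0.0701, 0.1657, 0.0002, -0.0001, -0.0399]
```

Request:
{"op": "send_rows", "data": {"series": [0.0038,-0.07,0.04,0,0,-0.04,0.0038,-0.07,0.095,0,0,-0.04,0.0038,-0.07,0.14,0,0,-0.04,0.0038,-0.07,0.166,0,0,-0.04,0.0038,-0.07,0.166,0,0,-0.04]}}

```text
time_s: 3.32
tool_pos: [0.4655, 0.0553, 0.1484]
tcp_rot: [3.123, -0.34, -0.005]
ft_force: [0.9, -0.2, 1.0]
gripper_width: 0.0911
grasp_force: 0.0
```

Request:
{"op": "send_rows", "data": {"series": [0,0,0,0,0,0,0,0,0,0,0,0,0,0,0,0,0,0], "gripper": 155, "grip_force": 5}}

```text
time_s: 3.7
tool_pos: [0.4666, 0.0564, 0.1505]
tcp_rot: [-3.123, 0.337, -0.003]
ft_force: [-0.3, -0.2, 0.6]
gripper_width: 0.0639
grasp_force: 0.0
```

Run:
```python
from h import *
print(r.observe()["tool_pos"],r.observe()["gripper_width"])
for i in range(1,13): print(go([*bar(167.6+5*i),.15],167.6+5*i))
```

```text
[0.46664887 0.05644871 0.15048826] 0.06391898488560427
[0.0002, 0.0127, 0.0005, -0.0003, -0.0017, -0.0858]
[0.0017, 0.0244, 0.0005, -0.0002, -0.0017, -0.1731]
[0.0042, 0.0359, 0.0005, -0.0001, -0.0017, -0.2604]
[0.0078, 0.0471, 0.0005, -0.0001, -0.0017, -0.3476]
[0.0123, 0.058, 0.0005, 0.0, -0.0017, -0.4349]
[0.0177, 0.0685, 0.0005, 0.0001, -0.0017, -0.5222]
[0.024, 0.0784, 0.0005, 0.0002, -0.0017, -0.6094]
[0.0312, 0.0878, 0.0005, 0.0002, -0.0017, -0.6967]
[0.0391, 0.0965, 0.0005, 0.0003, -0.0017, -0.784]
[0.0478, 0.1044, 0.0005, 0.0004, -0.0017, -0.8712]
[0.0571, 0.1116, 0.0005, 0.0005, -0.0017, -0.9585]
[0.067, 0.118, 0.0006, 0.0005, -0.0017, -1.0458]
```

Request:
{"op": "send_rows", "data": {"series": [0.0,0.012,0,0,0,-0.087,0.0015,0.024,0,0,0,-0.174,0.004,0.035,0,0,0,-0.26,0.0075,0.0465,0,0,0,-0.348,0.012,0.0575,0,0,0,-0.435,0.0175,0.068,0,0,0,-0.522,0.024,0.078,0,0,0,-0.609,0.031,0.0875,0,0,0,-0.697,0.039,0.096,0,0,0,-0.784,0.0475,0.104,0,0,0,-0.871]}}

```text
time_s: 4.95
tool_pos: [0.4903, -0.0553, 0.15]
tcp_rot: [-2.972, -1.016, 0.0]
ft_force: [-0.2, 2.6, 0.4]
gripper_width: 0.0356
grasp_force: 1.1
```

Run:
```python
from h import *
o=r.observe();print(o["tool_pos"],o["gripper_width"],o["ft_force"],o["joint_positions"])
for a in (221,224,227.5): print(go([*bar(a),.15],a))
```

```text
[ 0.49033561 -0.05533666  0.14997606] 0.03563371425944567 [-0.19082125  2.64188443  0.37234917] [-2.33544689e-01  5.15984488e-01  1.82032737e+00  2.15895143e-04
  8.05622180e-01  6.78114332e-01]
[0.0005, 0.0088, -0.0, -0.0004, 0.0001, -0.0566]
[0.0011, 0.0158, -0.0, -0.0004, 0.0001, -0.109]
[0.0022, 0.024, -0.0, -0.0004, 0.0001, -0.17]
```

Request:
{"op": "send_rows", "data": {"series": [0.0005,0.0088,0,0,0,-0.0566,0.0011,0.0158,0,0,0,-0.109,0.0022,0.024,0,0,0,-0.17,0.0022,0.024,0,0,0,-0.17]}}

```text
time_s: 5.45
tool_pos: [0.5073, -0.0731, 0.15]
tcp_rot: [2.877, 1.26, 0.001]
ft_force: [0.5, 0.4, -0.1]
gripper_width: 0.036
grasp_force: 0.0
```

Request:
{"op": "send_rows", "data": {"series": [0,0,0,0,0,0,0,0,0,0,0,0,0,0,0,0,0,0,0,0,0,0,0,0,0,0,0,0,0,0], "gripper": 255, "grip_force": 8}}

```text
time_s: 6.08
tool_pos: [0.5067, -0.0728, 0.1497]
tcp_rot: [-2.877, -1.261, 0.0]
ft_force: [-3.2, -0.0, 5.8]
gripper_width: 0.026
grasp_force: 8.0
```

Request:
{"op": "send_rows", "data": {"series": [0,0,0,0,0,0,0,0,0,0,0,0,0,0,0,0,0,0,0,0,0,0,0,0], "gripper": 60}}

```text
time_s: 6.58
tool_pos: [0.5069, -0.0728, 0.1496]
tcp_rot: [-2.877, -1.261, 0.0]
ft_force: [0.7, -0.3, 0.1]
gripper_width: 0.0628
grasp_force: 0.0
```

Request:
{"op": "send_rows", "data": {"series": [0,0,-0.04,0,0,0,0,0,-0.08,0,0,0,0,0,-0.13,0,0,0,0,0,-0.16,0,0,0,0,0,-0.16,0,0,0,0,0,-0.16,0,0,0]}}

```text
time_s: 7.32
tool_pos: [0.5065, -0.0728, 0.309]
tcp_rot: [-2.877, -1.261, 0.001]
ft_force: [0.0, 0.4, -1.0]
gripper_width: 0.0699
grasp_force: 0.0
```

Run:
```python
from h import *
s=snapshot("wrist"); save(s,"w2.png"); o=r.observe(); print(o["tool_pos"],o["time_s"])
for p in ([*PIV,.1],[*bar(227.5,.068),.094],[*bar(227.5),.094],[*bar(227.5,.215),.124]): print(w2pix(s,p).round(1))
```

```text
[ 0.50643825 -0.07273213  0.30864994] 7.375
[281.2  45.2]
[281.4 127.3]
[281.6 197.1]
[281.9 284.6]
```

View pics/w2.png

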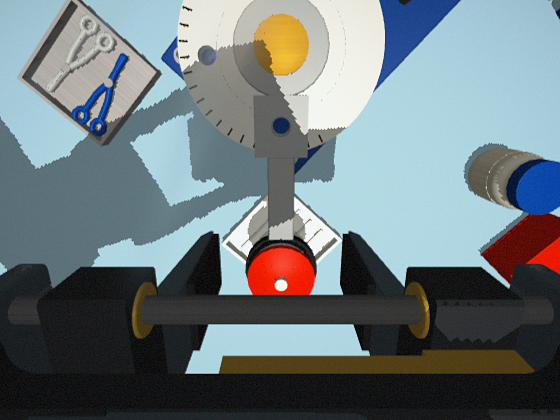

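Run:
```python
from h import *
s=snapshot("scene")
for n,u,v,z in [("bigred",412,266,.06),("blue",351,243,.05),("purple",357,220,.03),("teal",430,245,.05),("carton",363,288,.06)]: print(n,pix2w(s,u,v,z).round(3))
print(go([.57-.02,.392,.28],10))
```

```text
bigred [0.556 0.485 0.06 ]
blue [0.549 0.297 0.05 ]
purple [0.443 0.278 0.03 ]
teal [0.453 0.512 0.05 ]
carton [0.685 0.384 0.06 ]
[0.3713, -0.2829, 0.0287, -0.0013, 0.0014, 0.6516]
```

Run:
```python
from h import *
print(go([.57,.392,.28],50),go([.57,.392,.144],50))
```

```text
[0.3848, -0.2682, 0.0287, -0.0017, 0.0008, -0.0465] [0.385, -0.2679, 0.1647, -0.0017, 0.0008, -0.0465]
```

Request:
{"op": "send_rows", "data": {"series": [0.345,-0.268,0.0,0,0,-0.0465,0.345,-0.268,0.0,0,0,-0.0465,0.345,-0.268,0.0,0,0,-0.0465,0.345,-0.268,0.0,0,0,-0.0465,0.345,-0.268,0.0,0,0,-0.0465,0.345,-0.268,0.0,0,0,-0.0465,0.345,-0.268,0.0,0,0,-0.0465,0.345,-0.268,0.029,0,0,-0.0465,0.345,-0.268,0.029,0,0,-0.0465,0.345,-0.268,0.029,0,0,-0.0465], "gripper": 0}}

```text
time_s: 8.68
tool_pos: [0.5438, 0.3619, 0.2809]
tcp_rot: [2.848, 1.327, -0.001]
ft_force: [0.3, -0.1, 0.2]
gripper_width: 0.0911
grasp_force: 0.0
```

Run:
```python
from h import *
s=snapshot("wrist"); save(s,"w3.png"); o=r.observe(); print(o["tool_pos"],o["tcp_rot"],o["time_s"])
print(w2pix(s,[.57,.392,.084]),w2pix(s,[.57,.392,.107]))
h=cv2.cvtColor(s["pixels"],cv2.COLOR_RGB2HSV); m=cv2.inRange(h,(0,140,50),(8,255,255))|cv2.inRange(h,(172,140,50),(180,255,255))
n,l,st,ce=cv2.connectedComponentsWithStats(m)
for i in range(1,n):
    if st[i,4]>60: print(st[i],ce[i].round(1),pix2w(s,*ce[i],.084).round(4))
```

```text
[0.54399482 0.36187373 0.28138097] [-2.84788225e+00 -1.32630766e+00 -8.85645386e-04] 8.725
[281.97183225 159.4651277 ] [282.10293477 163.58874517]
[265 143  30  35 802] [279.5 160.2] [0.5679 0.3929 0.084 ]
```

View pics/w3.png

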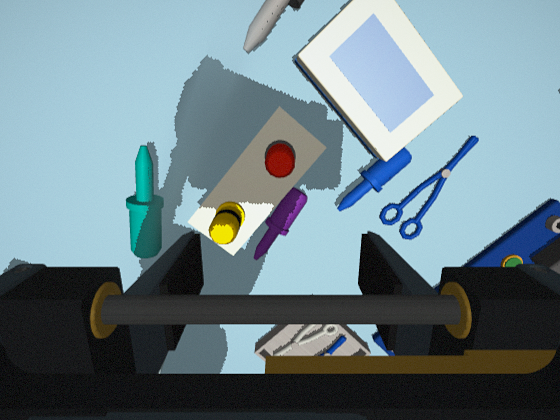

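Run:
```python
from h import *
print(go([.5682,.3925,.145],50))
```

```text
[0.0389, -0.0012, 0.1364, 0.0002, -0.0005, -0.001]
```

Request:
{"op": "send_rows", "data": {"series": [0.039,-0.001,0.0,0,0,0,0.039,-0.001,0.04,0,0,0,0.039,-0.001,0.08,0,0,0,0.039,-0.001,0.12,0,0,0,0.039,-0.001,0.136,0,0,0,0.039,-0.001,0.136,0,0,0]}}

```text
time_s: 9.48
tool_pos: [0.5682, 0.3927, 0.1449]
tcp_rot: [2.848, 1.327, -0.001]
ft_force: [0.1, 0.5, 0.8]
gripper_width: 0.0912
grasp_force: 0.0
```

Request:
{"op": "send_rows", "data": {"series": [0,0,0,0,0,0,0,0,0,0,0,0,0,0,0,0,0,0,0,0,0,0,0,0,0,0,0,0,0,0,0,0,0,0,0,0,0,0,0,0,0,0], "gripper": 255, "grip_force": 30}}

```text
time_s: 10.35
tool_pos: [0.5679, 0.393, 0.1446]
tcp_rot: [2.847, 1.328, -0.0]
ft_force: [0.6, -0.4, -0.4]
gripper_width: 0.0254
grasp_force: 30.0
```

Request:
{"op": "send_rows", "data": {"series": [0,0,-0.015,0,0,0,0,0,-0.03,0,0,0,0,0,-0.045,0,0,0,0,0,-0.07,0,0,0,0,0,-0.11,0,0,0,0,0,-0.15,0,0,0,0,0,-0.15,0,0,0,0,0,-0.15,0,0,0]}}

```text
time_s: 11.35
tool_pos: [0.5676, 0.3928, 0.2946]
tcp_rot: [2.847, 1.328, -0.0]
ft_force: [-0.2, -0.6, -2.6]
gripper_width: 0.0254
grasp_force: 30.0
```

Run:
```python
from h import *
o=r.observe(); print(o["tool_pos"],o["gripper_width"],o["ft_force"])
print(go([*bar(227.5,.068),.29],47.5),bar(227.5,.068))
s=snapshot("side"); T=np.array(o["tool_pos"])
x,y=w2pix(s,T-[0,0,.09]).astype(int); print(x,y)
w=snapshot("wrist"); a=s["pixels"][max(0,y-80):y+80,max(0,x-100):x+100]; a=cv2.resize(a,(400,320)); b=cv2.resize(w["pixels"],(400,300))
b=cv2.copyMakeBorder(b,0,20,0,0,cv2.BORDER_CONSTANT); cv2.imwrite("pics/g.png",np.hstack([a,b])[:,:,::-1])
```

```text
[0.56759097 0.39284452 0.29462622] 0.025370349664104907 [-0.17689589 -0.62732109 -2.64058766]
[-0.329, 0.2557, 0.0047, -0.0001, 0.0002, 0.0437] [ 0.55205987 -0.02353486]
192 241
```

View pics/g.png

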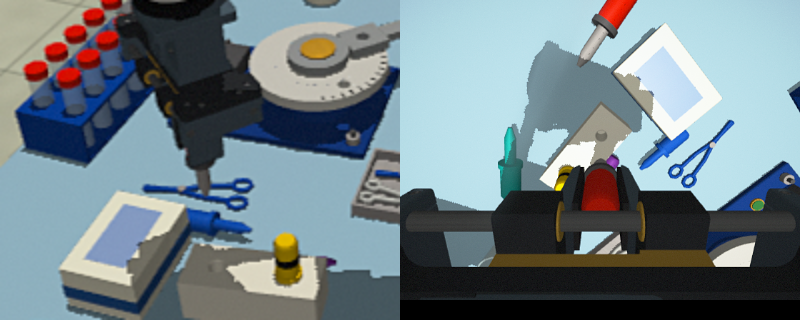

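Request:
{"op": "send_rows", "data": {"series": [-0.329,0.256,0.0,0,0,0.044,-0.329,0.256,0.0,0,0,0.044,-0.329,0.256,0.0,0,0,0.044,-0.329,0.256,0.0,0,0,0.044,-0.329,0.256,0.0,0,0,0.044,-0.329,0.256,0.0,0,0,0.044,-0.329,0.256,0.0,0,0,0.044,-0.329,0.256,0.02,0,0,0.044,-0.329,0.256,0.045,0,0,0.044,-0.329,0.256,0.045,0,0,0.044]}}

```text
time_s: 12.7
tool_pos: [0.5513, -0.0235, 0.2477]
tcp_rot: [-2.874, -1.263, 0.006]
ft_force: [0.1, 0.6, -1.2]
gripper_width: 0.0252
grasp_force: 30.0
```

Run:
```python
from h import *
o=r.observe(); print(o["tool_pos"],o["time_s"])
print(go([*bar(227.5,.068),.235],47.5))
for c in ("scene","side"):
    s=snapshot(c); print(c,w2pix(s,np.array(o["tool_pos"])-[0,0,.135]),w2pix(s,[*bar(227.5,.068),.094]))
    x,y=w2pix(s,[*bar(227.5,.068),.11]).astype(int)
    a=cv2.resize(s["pixels"][y-35:y+35,x-45:x+45],(400,311),interpolation=cv2.INTER_CUBIC); out=a if c=="scene" else np.hstack([out,a])
cv2.imwrite("pics/i.png",out[:,:,::-1])
```

```text
[ 0.55134145 -0.02353057  0.24765606] 12.7
[0.0005, 0.0006, 0.0127, -0.0039, 0.0026, -0.0006]
scene [255.95701185 194.86411891] [256.21220225 198.97499291]
side [273.37754274 173.00946485] [273.28714374 178.67511105]
```

View pics/i.png

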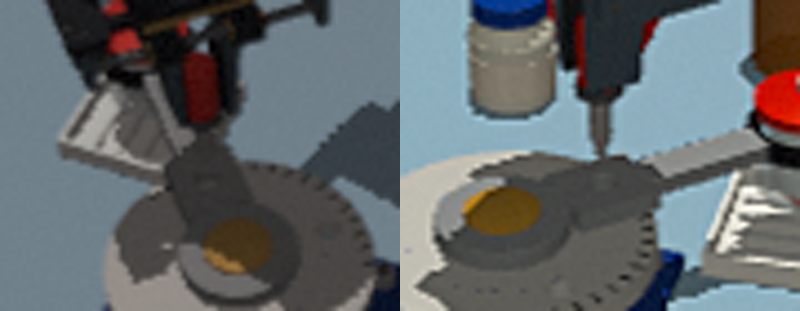

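Request:
{"op": "send_rows", "data": {"series": [0.0005,0.0005,0.01,0,0,0,0.0005,0.0005,0.016,0,0,0,0.0005,0.0005,0.021,0,0,0,0.0005,0.0005,0.026,0,0,0,0.0005,0.0005,0.028,0,0,0,0.0005,0.0005,0.028,0,0,0]}}

```text
time_s: 13.55
tool_pos: [0.5532, -0.0236, 0.2216]
tcp_rot: [-2.876, -1.265, 0.0]
ft_force: [-0.9, 0.3, -1.9]
gripper_width: 0.0254
grasp_force: 30.0
```

Request:
{"op": "send_rows", "data": {"series": [0,0,0.005,0,0,0,0,0,0.01,0,0,0,0,0,0.014,0,0,0,0,0,0.018,0,0,0,0,0,0.018,0,0,0]}}

```text
time_s: 14.18
tool_pos: [0.5531, -0.0235, 0.2032]
tcp_rot: [-2.875, -1.265, 0.001]
ft_force: [-0.0, -0.2, -2.1]
gripper_width: 0.0255
grasp_force: 30.0
```

Request:
{"op": "send_rows", "data": {"series": [0,0,0.005,0,0,0,0,0,0.01,0,0,0,0,0,0.014,0,0,0,0,0,0.018,0,0,0,0,0,0.018,0,0,0]}}

```text
time_s: 14.8
tool_pos: [0.5531, -0.0235, 0.1853]
tcp_rot: [-2.875, -1.265, 0.001]
ft_force: [0.7, -0.3, -1.3]
gripper_width: 0.0257
grasp_force: 30.0
```

Nearly home; press gently the last 2 mm.

Request:
{"op": "send_rows", "data": {"series": [0,0,0.001,0,0,0,0,0,0.0015,0,0,0,0,0,0.002,0,0,0,0,0,0.002,0,0,0]}}

```text
time_s: 15.3
tool_pos: [0.5532, -0.0236, 0.1836]
tcp_rot: [-2.876, -1.265, -0.0]
ft_force: [0.4, 0.3, -1.1]
gripper_width: 0.025
grasp_force: 30.0
```

Request:
{"op": "send_rows", "data": {"series": [0,0,0,0,0,0,0,0,0,0,0,0,0,0,0,0,0,0,0,0,0,0,0,0,0,0,0,0,0,0], "gripper": 60}}

```text
time_s: 15.92
tool_pos: [0.5532, -0.0235, 0.1836]
tcp_rot: [-2.876, -1.265, 0.0]
ft_force: [-0.1, -0.2, 0.5]
gripper_width: 0.0691
grasp_force: 0.0
```

Request:
{"op": "send_rows", "data": {"series": [0,0,-0.02,0,0,0,0,0,-0.05,0,0,0,0,0,-0.1,0,0,0,-0.04,0,-0.12,0,0,0,-0.04,0,-0.12,0,0,0,-0.04,0,-0.12,0,0,0]}}

```text
time_s: 16.68
tool_pos: [0.5262, -0.0529, 0.3034]
tcp_rot: [-2.876, -1.264, -0.0]
ft_force: [-1.4, -1.0, -0.6]
gripper_width: 0.0697
grasp_force: 0.0
```

Run:
```python
from h import *
o=r.observe(); print(o["tool_pos"],o["time_s"])
w=snapshot("wrist"); s=snapshot("side")
x,y=w2pix(s,[*bar(227.5,.068),.11]).astype(int); print(w2pix(w,[*bar(227.5,.068),.123]),w2pix(w,[*bar(227.5,.068),.146]))
a=cv2.resize(s["pixels"][y-35:y+35,x-45:x+45],(400,311),interpolation=cv2.INTER_CUBIC); b=cv2.resize(w["pixels"],(400,311))
cv2.imwrite("pics/j.png",np.hstack([a,b])[:,:,::-1])
```

```text
[ 0.5262363  -0.05293636  0.30336686] 16.675
[280.22268528 163.42395501] [280.20823511 168.12470409]
```

View pics/j.png

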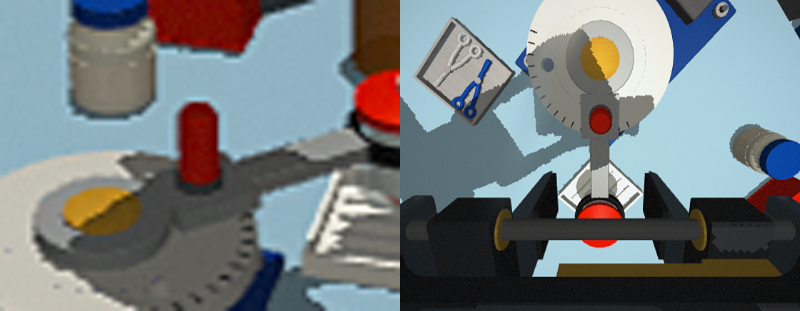

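The pin stands upright in the arm at (199,145) in the left crop, with its shoulder on the arm. The right picture shows the filter over the white tray.

```bash
python3 -c "
from plant import r
print(r.finish_job())"
```

```text
the job is handed in; nothing more can be done
None
```

The filter is swung over the white drip tray, and the red index pin stands upright through the arm and disc holes with its shoulder on the arm. It is released and the job was handed in at about 17 s, though the hand-in returned no verdict.

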